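# Find the crusher's jaw gap with gauge leaves

### The arm

A 7-joint arm with a two-finger parallel gripper is mounted at the origin on a cart in front of the work surface, level with it; the furniture and walls round the work are solid. World frame = base frame: x ahead of the robot, y to its left, z up, the work surface at z = 0. Lengths are in m, angles in rad, forces in N, time in s.
With the tool pointing down it reaches from about 0.4 to 0.85 m from the base axis. Payload 4.5 kg.
Tool frame: the origin (TCP) lies on the centre line of the jaws, within the pads' length; the fingertips stand ahead of it and the grasp point (between the pads) lies 3 mm ahead of it (r.finger_overhang is the z of the fingertips in the tool frame, in m); z points along the fingers, y is the direction in which the jaws open and shut (so a half turn about z gives the same grasp; the last joint's range is limited). The gripper opens to 88 mm and grips with 3 to 60 N. Pads are 18 mm wide; open, the fingers measure 123 mm over their backs; the gripper's body (75 mm by 187 mm) begins 45 mm behind the grasp point.
Start: joints at [1.33, 0.689, -0.195, 1.565, 0.157, 0.902, -0.215], TCP at [0.17, -0.602, 0.261] pointing down, gripper open.
Joint ranges: [-3.01, 3.01], [-0.46, 2.08], [-1.47, 1.51], [0.13, 2.56], [-1, 4.14], [0.04, 2.09], [-2.66, 2.66]. Speed limits (rad/s): [2.57, 2.57, 3.14, 3.14, 3.14, 3.14, 3.14].

### API

Orientations are given as a unit quaternion [x, y, z, w].
In Python, from plant import get_state, snapshot, camera_model, workorder, boxes_of, mark_of, r gives the robot as it stands.
- The arm moves only by the tool jog_arm, never from a script. Its argument "rows" is a list of rows, each a list of 2 entries, a list of its own where there are three numbers: the shift along the tool's x, y, z normalised to -1 to 1, where 1 is 75 cm, then the turn about the tool's z normalised to -1 to 1, where 1 is 2 rad. A call has 1 to 20 rows; each row is the pose to reach, as a shift and turn from the pose commanded when the call began, along the tool's axes at that moment; what a row does not reach only later rows make up. A row lasts 1/12 s, in which the tool goes at most 41.7 mm and 7.16 degrees, less where a joint would pass 70% of its speed; a pose out of reach is approached as far as the arm can. A call with a number of a shift or a turn outside -1 to 1 is refused whole. A call with a gripper value outside its range is refused whole. "gripper" is the finger opening in mm, from 0 to 88.1, set as the call begins (left out, the last holds). The fingers move at their own pace and stop on an object; "newtons" is the grip in N (left out, the last holds). Time passes only in rows, so rows that repeat a pose let the fingers close. It gives the time, the measured TCP pose, the force and the opening at its end, in the units of the state.
- get_state(): the state, without advancing time (a new reading comes with each control period).
- snapshot(name): name is "scene" or "top"; returns the picture (420x560x3 uint8, red, green, blue); there is no depth.
- camera_model(name): a dict with "mtx" (3x3 intrinsics, pixels), "extrinsics" (4x4, takes a point from camera to world coordinates). Camera axes: x right, y up, looking along -z (the intrinsics and any distortion apply to the point x, -y, -z); pixel columns grow to the right and rows downward; lengths in m; the calibration is good to about 2 mm. A picture is of the moment at which its call begins. camera_model takes no time and is no camera call.
- workorder.finish_job(): hands the job in, once; it reports no verdict.
Trained networks look in the newest picture that a camera, given by its name, has taken for a name from the list of things; names that differ only in an ending like _2 or _b are one class to them, and where a whole thing is asked for, a point or a joint stands for the part that bears it (a point fixed in the world has none). Each returns a list of dicts, best first, with "p" (0 to 1); they miss things now and then, are a little off and sometimes report something else, mostly with a low value. They report only what shows in the picture. A call takes as long as a camera call. They do not tell look-alikes from the thing itself.
- boxes_of(thing, camera): "rect" ([left, top, right, bottom] in pixels, round what is visible of it).
- mark_of(thing, camera): "pixel" ([row, column] in pixels: a listed point, or the origin of a listed thing).
The state is a dict: "clock": time; "q": joint angles; "qd": joint speeds; "joint_torque": joint torques, N m; "tool_pos": TCP position; "eef_rot": TCP orientation; "contact_force": force on the tool from outside, world axes, zero at the start; "moment": the same for the moment, N m; "opening": opening from 0.0 (shut) to 1.0 (fully open).
Only numpy, scipy, OpenCV 4.12 (cv2) and the standard library are available. Lean on these libraries where they do the work, as an engineer would, in place of code of your own. Each camera call takes 0.05 s, during which the arm holds its last target.

### The job

The jaw gap of the small bench crusher is unknown: starting with the thinnest of the three gauge leaves and working up, lower them gently between the jaws down to the shoulders, without forcing the jaws, until one binds. Leave the thinnest leaf that binds fully home in the gap and let go of it, with the other two hanging in the rack's slots. Leave everything else where it is.

Things in the scene. Friction and masses are not known exactly. Their poses are not given: they have to be found in the camera images.
- crusher: small grey bench crusher fixed to the bench, base 150 x 90 mm, 95 mm high; origin under its middle, x across the jaw gap (towards the fixed jaw), y along the jaws' width, z up. Two cheek plates (8 mm thick, 33 mm apart inside in y, flat tops at z = 95 mm) flank the jaws; a leaf hangs by its shoulders on the cheek tops.
- fixed_jaw: the crusher's rigid jaw, on its +x side; origin and axes are the crusher's. Its working face is an upright rib 8 mm wide in the middle of the jaw (the rest lies 3 mm back): the plane x = +20 mm from z = 40 to 52 mm; above that it leans away from the gap by 8 degrees up to z = 78 mm. The sprung jaw opposite has the same rib and heights and leans away 12 degrees.
- nip (a point): point on the fixed jaw's working face, mid-width, z = 52 mm of the crusher: where the narrow gap begins, gripping the last 17 mm of a leaf's way down. The sprung jaw opposite stands an unknown 4.6 to 10.2 mm in -x of this face. It yields up to 5.5 mm: 4 N to start, 3 N more per mm. A pinched leaf stays up where it is let go; a free one drops to its shoulders.
- gap (a point): point on the plane of the fixed jaw's working face, mid-width, level with the cheek tops (crusher's axes). A leaf fully home has its origin level with it and half its blade thickness in -x. A thinner leaf than the gap slides in freely if kept about 0.5 mm off the fixed face; the first thicker one is pinched with 4 to 11.5 N and drags; the next is pinched harder: too thick.
- rack: fixed aluminium rack, 60 x 190 mm, 75 mm high, with three slots in its top plate in a row along y; origin under its middle, x across the row.
- slot_1 (a point): centre of the mouth of rack slot 1, on the plate's top (z = 75 mm of the rack, y = -58 mm); slot 15 mm in x, 28 mm in y, plate 8 mm thick, free below. A hanging leaf has its origin here and its axes along the rack's.
- slot_2 (a point): centre of the mouth of rack slot 2, on the plate's top (z = 75 mm of the rack, y = 0 mm); slot 15 mm in x, 28 mm in y, plate 8 mm thick, free below. A hanging leaf has its origin here and its axes along the rack's.
- slot_3 (a point): centre of the mouth of rack slot 3, on the plate's top (z = 75 mm of the rack, y = 58 mm); slot 15 mm in x, 28 mm in y, plate 8 mm thick, free below. A hanging leaf has its origin here and its axes along the rack's.
- leaf_1: steel gauge leaf, 1 black dot on its tab (top edge and broad faces), blade 6 mm thick. Origin mid-thickness, mid-width on its shoulder line; z up, x across the thickness. Tab above: 12 thick (x), 50 wide (y), 38 high; grip it across x. Below: shank 12 thick, 24 wide, 15 long, then the blade, 24 wide, its round nose 60 mm under the origin. 0.11 kg. Starts hanging by its shoulders in any one rack slot.
- leaf_2: steel gauge leaf, 2 black dots on its tab (top edge and broad faces), blade 8.5 mm thick. Origin mid-thickness, mid-width on its shoulder line; z up, x across the thickness. Tab above: 12 thick (x), 50 wide (y), 38 high; grip it across x. Below: shank 12 thick, 24 wide, 15 long, then the blade, 24 wide, its round nose 60 mm under the origin. 0.11 kg. Starts hanging by its shoulders in any one rack slot.
- leaf_3: steel gauge leaf, 3 black dots on its tab (top edge and broad faces), blade 11 mm thick. Origin mid-thickness, mid-width on its shoulder line; z up, x across the thickness. Tab above: 12 thick (x), 50 wide (y), 38 high; grip it across x. Below: shank 12 thick, 24 wide, 15 long, then the blade, 24 wide, its round nose 60 mm under the origin. 0.11 kg. Starts hanging by its shoulders in any one rack slot.
- mortar_cube: bystander, leave it alone: grey mortar cube, 40 mm; origin under its middle
- stone_core: bystander, leave it alone: grey stone core, 50 mm across and 53 high; origin under its middle
- tin_a: bystander, leave it alone: round aluminium tin with lid, 59 mm across, 38 high; origin under its middle
- tin_b: bystander, leave it alone: round aluminium tin with lid, 59 mm across, 38 high; origin under its middle
- weight: bystander, leave it alone: small brass knob weight, 21 mm across, 30 high; origin under its middle
- brush: bystander, leave it alone: flat brush, 231 mm long, lying; origin under its middle
There are look-alikes about, which are no part of the job. What is shaped like the leaf_1 but yellow is not meant.

How it is judged:
By the outcome, as a careful person would: the job done as asked, in the order asked, and still so for the second after the job is handed in, with the robot touching nothing.
It also fails if it takes over 72 s, if anything falls off the work surface, if the arm or the gripper's body presses on something with over 40 N, if the wrist force passes 120 N, or if a joint passes its speed limit or range.

## Working session

There is one attempt and no reset: what is moved stays moved. The work goes in short steps, Python scripts to look and compute and a tool call to move; the robot and the scene stay as the last step left them, time stands still between calls to the robot, and variables do not carry over. Pictures are saved under pics/ and viewed, and the job is handed in when it is done.

Besides the shell and the picture viewer there is one more tool, called after "Emit:" as name(argument=value, ...) on one line, values as JSON. jog_arm: Moves the arm, as the interface text tells. Scaled input: -1 to 1 covers 75 cm each way for a shift and 2 rad each way for a turn. Its arguments: {"type":"object","properties":{"rows":{"type":"array"},"gripper":{"type":"number"},"newtons":{"type":"number"}},"required":["rows"]}

```bash
ls; mkdir -p pics
python3 - <<'E'
from plant import *
import cv2,numpy as np
s=get_state()
print(s, r.finger_overhang)
for n in("scene","top"):
    im=snapshot(n); cv2.imwrite(f"pics/{n}0.png",im[:,:,::-1])
    m=camera_model(n); print(n,{k:np.round(v,4).tolist() if not isinstance(v,str) else v for k,v in m.items()})
    for t in("crusher","rack","leaf_1"):
        print(t,[(np.round(b['rect'],1).tolist(),round(b['p'],2)) for b in boxes_of(t,n)])
    for t in("nip","gap","slot_1","slot_2","slot_3","leaf_1","leaf_2","crusher","rack"):
        print(t,[(np.round(b['pixel'],1).tolist(),round(b['p'],2)) for b in mark_of(t,n)])
print(get_state()['clock'])
E
```

```text
pics
{'clock': 0.0, 'q': array([ 1.32981074,  0.68997412, -0.19452316,  1.56637554,  0.15730759,
        0.90253109, -0.21509365]), 'qd': array([ 0.00012329,  0.00127324, -0.00036215, -0.00062524,  0.00121724,
        0.00104328, -0.00114392]), 'joint_torque': array([ 1.84165447e-04, -5.27556646e+01, -1.26656268e+00, -1.53422749e+01,
       -5.25838591e-02,  6.55785960e-03,  1.53123374e-04]), 'tool_pos': array([ 0.16937474, -0.60096903,  0.25990801]), 'eef_rot': array([ 9.90568714e-01,  1.37013595e-01, -2.01074420e-04, -9.25588818e-04]), 'contact_force': array([ 0.25871801, -0.45746376,  0.52652301]), 'moment': array([-0.03164157, -0.01484675, -0.0058937 ]), 'opening': 0.9971144960558762} 0.022
scene {'mtx': [[423.441, 0.0, 276.2238], [0.0, 423.441, 206.1656], [0.0, 0.0, 1.0]], 'extrinsics': [[0.5752, 0.4197, -0.7022, -0.3001], [-0.8179, 0.2808, -0.5022, -0.591], [-0.0136, 0.8632, 0.5047, 0.6804], [0.0, 0.0, 0.0, 1.0]]}
crusher [([333.9, 218.9, 393.0, 285.3], 0.71), ([237.2, 203.9, 253.9, 236.0], 0.4)]
rack [([210.6, 209.9, 281.8, 253.3], 0.92)]
leaf_1 [([237.2, 204.7, 254.9, 236.7],
[... 1086 characters left out ...]
55.0, 294.7, 262.4], 0.64), ([251.8, 254.3, 273.2, 262.5], 0.63), ([231.8, 253.0, 247.9, 263.8], 0.48)]
nip [([221.3, 386.1], 0.78)]
gap [([219.4, 392.8], 0.62)]
slot_1 [([257.7, 261.1], 0.96), ([257.1, 282.4], 0.89), ([258.0, 236.1], 0.63)]
slot_2 [([257.7, 261.1], 0.96), ([257.1, 282.4], 0.89), ([258.0, 236.1], 0.63)]
slot_3 [([257.7, 261.1], 0.96), ([257.1, 282.4], 0.89), ([258.0, 236.1], 0.63)]
leaf_1 [([222.0, 121.0], 0.77), ([258.2, 260.6], 0.62), ([259.8, 285.9], 0.58), ([261.2, 239.3], 0.53)]
leaf_2 [([222.0, 121.0], 0.77), ([258.2, 260.6], 0.62), ([259.8, 285.9], 0.58), ([261.2, 239.3], 0.53)]
crusher [([229.4, 380.0], 0.88), ([256.9, 239.3], 0.52)]
rack [([260.9, 261.9], 0.96)]
1.3
```

View images.

Run:
```python
import cv2
a=cv2.imread("pics/scene0.png");b=cv2.imread("pics/top0.png")
cv2.imwrite("pics/s0c.png",cv2.resize(a[160:300,150:410],None,fx=3,fy=3,interpolation=cv2.INTER_CUBIC))
cv2.imwrite("pics/t0c.png",cv2.resize(b[190:290,215:415],None,fx=4,fy=4,interpolation=cv2.INTER_CUBIC))
```

```text
(no output)
```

View pics/scene0.png

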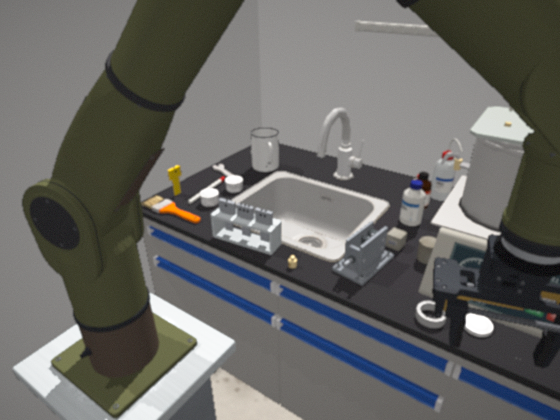

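View pics/top0.png

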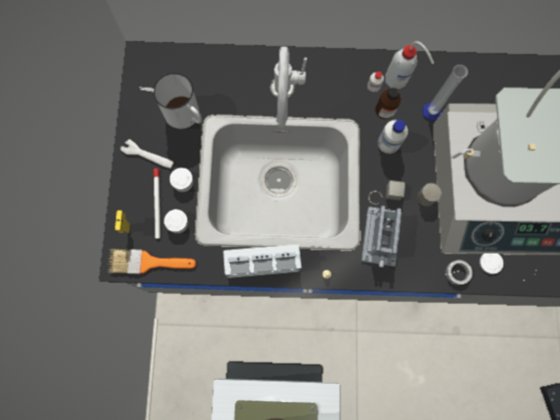

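View pics/s0c.png

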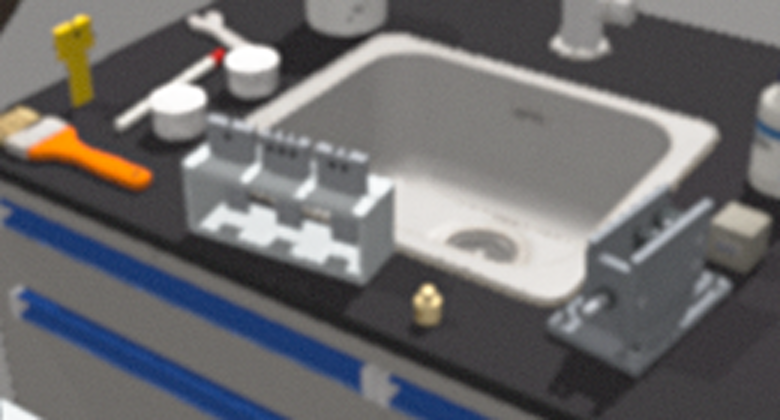

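View pics/t0c.png

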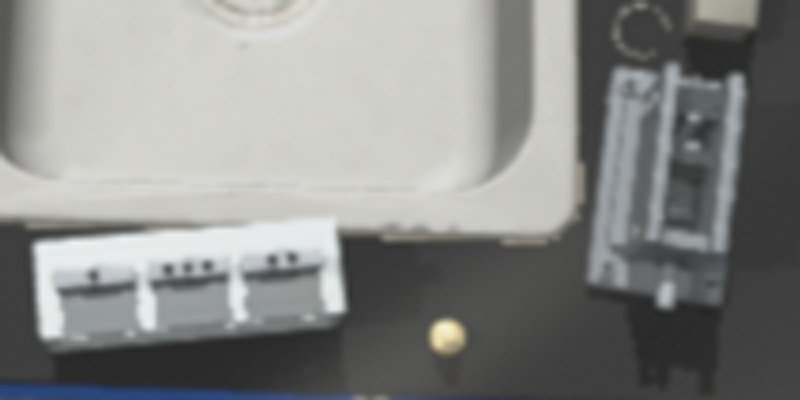

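```bash
cat > h.py <<'E'
import numpy as np,cv2
from plant import *
from scipy.optimize import least_squares
from scipy.spatial.transform import Rotation as Ro
CM={n:camera_model(n) for n in("scene","top")}
def proj(n,P):
    m=CM[n];T=np.linalg.inv(m["extrinsics"]);c=np.atleast_2d(P)@T[:3,:3].T+T[:3,3]
    c=c*[1,-1,-1];u=c@np.array(m["mtx"]).T;return u[:,:2]/u[:,2:]   # col,row
def tri(rc_s,rc_t):
    def f(p): return np.r_[proj("scene",p)[0]-[rc_s[1],rc_s[0]],proj("top",p)[0]-[rc_t[1],rc_t[0]]]
    s=least_squares(f,[.5,0,.05],x_scale=.1);return s.x,s.fun
def onz(n,rc,z):
    m=CM[n];E=np.array(m["extrinsics"]);d=np.linalg.inv(m["mtx"])@[rc[1],rc[0],1];d=E[:3,:3]@(d*[1,-1,-1]);o=E[:3,3]
    return o+d*(z-o[2])/d[2]
def st():
    s=get_state();R=Ro.from_quat(s['eef_rot']).as_matrix()
    print('t',round(s['clock'],2),'tcp',np.round(s['tool_pos']*1000,1),'R',np.round(R.ravel(),3).tolist(),'F',np.round(s['contact_force'],1),'op',round(s['opening']*88.1,1));return s,R
def body(pose,pts):  # pose x,y,yaw
    c,s=np.cos(pose[2]),np.sin(pose[2]);p=np.atleast_2d(pts).astype(float)
    return np.c_[pose[0]+c*p[:,0]-s*p[:,1],pose[1]+s*p[:,0]+c*p[:,1],p[:,2]]
E
python3 - <<'E'
from h import *
P=dict(nip=([242.6,369.3],[221.3,386.1]),gap=([228.2,375.6],[219.4,392.8]),L=([212.1,225.5],[258.0,236.1]),M=([212.2,244.4],[257.7,261.1]),Rr=([221.9,268.3],[257.1,282.4]),leafL=([214.7,228.3],[261.2,239.3]),leafM=([220,246.5],[258.2,260.6]),leafR=([223,263.6],[259.8,285.9]),cr=([263.6,366.4],[229.4,380]),rack=([239.7,247.7],[260.9,261.9]))
for k,(a,b) in P.items():
    x,e=tri(a,b);print(k,np.round(x*1000,1),np.round(e,1))
    z={'nip':.052,'cr':0,'rack':0,'gap':.095}.get(k,.075);print('    onz',np.round(onz('scene',a,z)*1000,1),np.round(onz('top',b,z)*1000,1))
E
```

```text
nip [ 558.8 -269.9   51.1] [ 0.8 -0.2 -0.7  0.5]
    onz [ 555.6 -269.    52. ] [ 559.9 -271.6   52. ]
gap [ 555.2 -279.4   99.4] [-0.6  0.2  0.5 -0.4]
    onz [ 563.2 -278.    95. ] [ 555.3 -279.1   95. ]
L [446.2 114.9  69.1] [ 0.8 -0.1 -0.6  0.5]
    onz [437.1 109.6  75. ] [446.6 113.2  75. ]
M [447.4  49.9  89.6] [-0.1  0.   0.  -0. ]
    onz [466.   65.5  75. ] [449.5  50.3  75. ]
Rr [459.2  -9.6  71.4] [-3.5  0.6  2.6 -2.2]
    onz [462.4 -18.9  75. ] [452.9  -3.3  75. ]
leafL [440.7 104.7  66.2] [-0.4  0.1  0.3 -0.2]
    onz [430.9  94.   75. ] [438.8 104.7  75. ]
leafM [451.6  50.4  61.8] [-0.8  0.1  0.6 -0.5]
    onz [437.4  35.3  75. ] [448.2  51.5  75. ]
leafR [446.9 -13.2  77.4] [-0.5  0.1  0.4 -0.3]
    onz [451.1 -11.8  75. ] [446.3 -12.3  75. ]
cr [ 552.1 -269.1  -13.2] [-0.1  0.   0.1 -0. ]
    onz [ 536.1 -275.3    0. ] [ 549.1 -266.1    0. ]
rack [453.5  49.4  -4.2] [-0.2  0.   0.1 -0.1]
    onz [449.3  45.2   0. ] [452.6  49.6   0. ]
```

```bash
cat > fit.py <<'E'
from h import *
def boxedges(x0,x1,y0,y1,z0,z1,which="all"):
    c=[(x,y,z) for x in(x0,x1) for y in(y0,y1) for z in(z0,z1)]
    E=[]
    for i in range(8):
        for j in range(i+1,8):
            if sum(a!=b for a,b in zip(c[i],c[j]))==1:E.append((c[i],c[j]))
    return E
def samp(E,n=40):
    return np.array([np.array(a)+(np.array(b)-np.array(a))*t for a,b in E for t in np.linspace(0.02,.98,n)])
RACK=[e for e in boxedges(-.03,.03,-.095,.095,0,.075)]
RTOP=[e for e in RACK if e[0][2]==.075 and e[1][2]==.075]
CR=boxedges(-.075,.075,-.045,.045,0,0.0001)
CR=[((-.075,-.045,0.0),(.075,-.045,0)),((-.075,.045,0),(.075,.045,0)),((-.075,-.045,0),(-.075,.045,0)),((.075,-.045,0),(.075,.045,0))]
def cheek(x0,x1):
    E=[]
    for s in(-1,1):
        for y in(.0165,.0245):E.append(((x0,s*y,.095),(x1,s*y,.095)))
        for x in(x0,x1):E.append(((x,s*.0165,.095),(x,s*.0245,.095)))
    return E
def draw(n,im,sets,roi,f):
    c0,r0,c1,r1=roi
    o=cv2.resize(im[r0:r1,c0:c1],None,fx=f,fy=f,interpolation=cv2.INTER_CUBIC)
    for pose,E,col in sets:
        for a,b in E:
            p=proj(n,body(pose,[a,b]));p=((p-[c0,r0]+.5)*f).astype(int)
            cv2.line(o,tuple(map(int,p[0])),tuple(map(int,p[1])),col,1,cv2.LINE_AA)
    return o
E
python3 - <<'E'
from fit import *
ims={n:cv2.imread(f"pics/{n}0.png") for n in CM}
pr=[.449,.051,0.07];pc=[.536,-.274,-.07]
for n,roi in(("scene",(200,170,400,300)),("top",(215,190,415,290))):
    cv2.imwrite(f"pics/ov_{n}.png",draw(n,ims[n],[(pr,RACK,(0,0,255)),(pc,CR,(0,255,0)),(pc,cheek(-.05,.06),(255,0,255))],roi,4))
E
```

```text
(no output)
```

View pics/ov_scene.png

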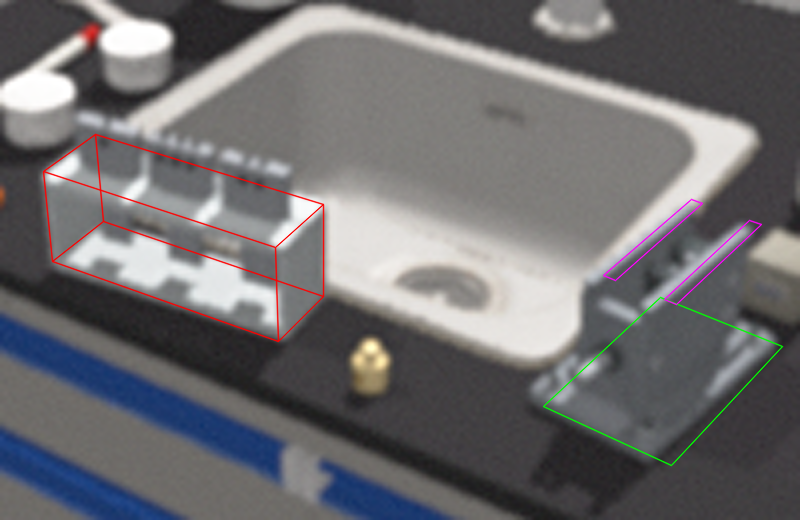

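View pics/ov_top.png

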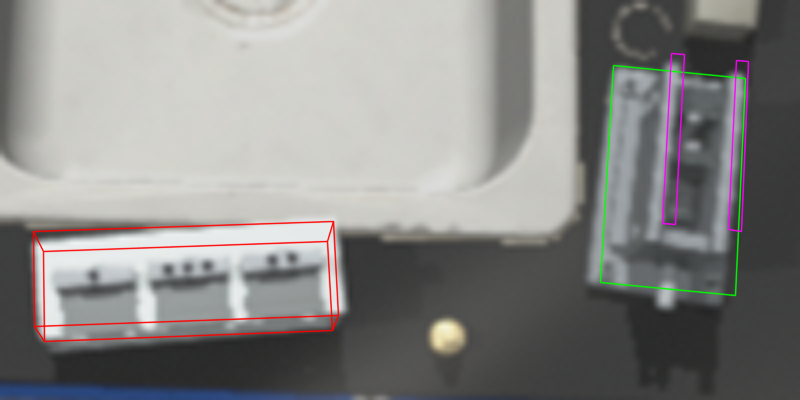

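```bash
cat > opt.py <<'E'
from fit import *
from scipy.optimize import minimize
ims={n:cv2.imread(f"pics/{n}0.png") for n in CM}
G={}
for n,im in ims.items():
    g=cv2.GaussianBlur(im,(0,0),1.0).astype(np.float32)
    gx=cv2.Sobel(g,cv2.CV_32F,1,0).max(2) ; gx=np.abs(cv2.Sobel(g,cv2.CV_32F,1,0)).max(2);gy=np.abs(cv2.Sobel(g,cv2.CV_32F,0,1)).max(2)
    G[n]=np.sqrt(np.minimum(np.hypot(gx,gy),120))
def score(pose,sel,off={}):
    v=0
    for n,E in sel.items():
        p=proj(n,body(pose,samp(E))).astype(np.float32)
        m=cv2.remap(G[n],p[:,0].copy().reshape(-1,1),p[:,1].copy().reshape(-1,1),cv2.INTER_LINEAR)
        v-=m.mean()
    return v
def best(pose,sel,w=(.012,.012,.06)):
    rng=np.random.default_rng(0);b=(score(pose,sel),np.array(pose))
    for i in range(3000):
        q=np.array(pose)+rng.uniform(-1,1,3)*w;s=score(q,sel)
        if s<b[0]:b=(s,q)
    r=minimize(score,b[1],args=(sel,),method="Nelder-Mead",options=dict(initial_simplex=b[1]+np.array([[0,0,0],[.002,0,0],[0,.002,0],[0,0,.01]])))
    return r.x,r.fun
E
cat > run1.py <<'E'
from opt import *
F=lambda E,f:[e for e in E if f(*e)]
near=lambda a,b:a[0]<0 and b[0]<0
rs=dict(scene=[e for e in RACK if not(e[0][0]>0 and e[1][0]>0) or (e[0][2]>0 and e[1][2]>0)], top=[e for e in RTOP]+[e for e in RACK if near(*e) and e[0][2]==0 and e[1][2]==0])
rs['scene']=[e for e in rs['scene'] if not(e[0][1]>0 and e[1][1]>0 and (e[0][2]==0 and e[1][2]==0))]
pr=None
for sel in(rs,{'scene':rs['scene']},{'top':rs['top']}):
    x,f=best([.447,.049,.07],sel);print('rack',np.round(x*[1000,1000,1],3),round(f,2)); pr=x if pr is None else pr
ck=[((-.05,s*y,.095),(.05,s*y,.095)) for s in(-1,1) for y in(.0165,.0245)]
cs=dict(scene=CR[:1]+CR[2:3]+ck,top=CR[:3]+CR[3:]+ck)
pc=None
for sel in(cs,{'scene':cs['scene']},{'top':cs['top']}):
    x,f=best([.536,-.270,-.12],sel);print('cr',np.round(x*[1000,1000,1],3),round(f,2)); pc=x if pc is None else pc
for n,roi in(("scene",(200,170,400,300)),("top",(215,190,415,290))):
    cv2.imwrite(f"pics/ov2_{n}.png",draw(n,ims[n],[(pr,RACK,(0,0,255)),(pc,CR,(0,255,0)),(pc,cheek(-.05,.06),(255,0,255))],roi,4))
E
python3 run1.py
```

```text
rack [4.44829e+02 4.89240e+01 1.22000e-01] -20.52
rack [4.43364e+02 4.80840e+01 1.00000e-01] -10.03
rack [4.45011e+02 4.89900e+01 1.28000e-01] -10.58
cr [ 5.33746e+02 -2.67806e+02 -1.44000e-01] -21.16
cr [ 5.34504e+02 -2.67849e+02 -1.52000e-01] -10.42
cr [ 5.33048e+02 -2.67678e+02 -1.29000e-01] -10.77
```

View pics/ov2_scene.png

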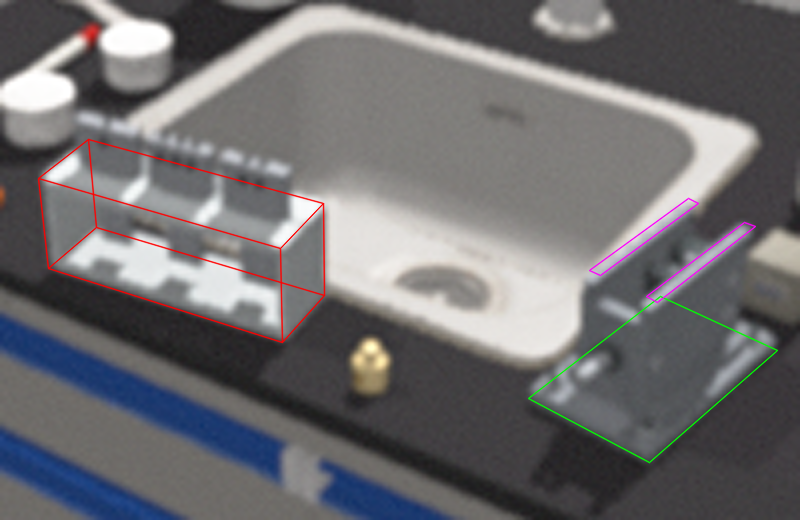

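View pics/ov2_top.png

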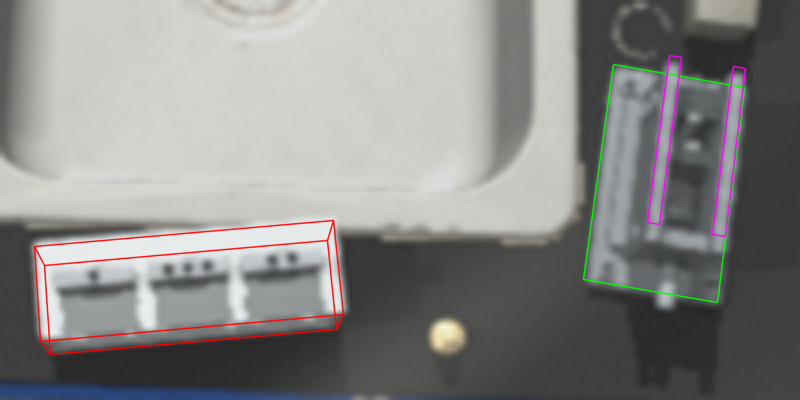

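```bash
cat >> h.py <<'E'
def plan(pts,R,p0):  # pts: list (x,y,z mm, toolY world angle) -> norm rows relative to commanded pose p0,R
    ty=np.arctan2(R[1,1],R[0,1])
    for x,y,z,a in pts:
        d=R.T@(np.array([x,y,z])/1000-p0); turn=-((a-ty+np.pi)%(2*np.pi)-np.pi)
        print('row',np.round(d/.75,4).tolist(),round(turn/2,4))
E
python3 - <<'E'
from h import *
s,R=st()
plan([(460,-250,260,-.5),(438.5,106.5,190,.11)],R,np.array([.17,-.602,.261]))
E
```

```text
t 1.3 tcp [ 169.6 -601.6  260.7] R [0.962, 0.271, 0.0, 0.271, -0.962, -0.0, 0.0, 0.0, -1.0] F [-0.   0.6 -0.3] op 88.2
row [0.4995, -0.3468, 0.0013] -0.398
row [0.6009, -0.8121, 0.0946] -0.703
```

Emit:
jog_arm(rows=[[[0.5,-0.347,0],-0.4],[[0.5,-0.347,0],-0.4],[[0.5,-0.347,0],-0.4],[[0.5,-0.347,0],-0.4],[[0.5,-0.347,0],-0.4],[[0.5,-0.347,0],-0.4],[[0.5,-0.347,0],-0.4],[[0.5,-0.347,0],-0.4],[[0.5,-0.347,0],-0.4],[[0.5,-0.347,0],-0.4],[[0.6009,-0.812,0.0946],-0.703],[[0.6009,-0.812,0.0946],-0.703],[[0.6009,-0.812,0.0946],-0.703],[[0.6009,-0.812,0.0946],-0.703],[[0.6009,-0.812,0.0946],-0.703],[[0.6009,-0.812,0.0946],-0.703],[[0.6009,-0.812,0.0946],-0.703],[[0.6009,-0.812,0.0946],-0.703],[[0.6009,-0.812,0.0946],-0.703],[[0.6009,-0.812,0.0946],-0.703]], gripper=50)

```text
clock: 2.97
tool_pos: [0.4382, 0.1135, 0.1896]
eef_rot: [0.665, 0.747, 0.002, -0.001]
contact_force: [0.0, -0.1, 0.7]
opening: 0.572
```

Run:
```python
from h import *
a=snapshot("scene")[:,:,::-1];b=snapshot("top")[:,:,::-1]
cv2.imwrite("pics/scene1.png",a);cv2.imwrite("pics/top1.png",b)
s,R=st();print(s['q'].round(2))
o=np.hstack([cv2.resize(a[150:280,180:310],None,fx=3,fy=3,interpolation=cv2.INTER_CUBIC),cv2.resize(b[190:320,190:320],None,fx=3,fy=3,interpolation=cv2.INTER_CUBIC)])
cv2.imwrite("pics/m1.png",o)
```

```text
t 3.07 tcp [438.2 111.8 189.6] R [-0.118, 0.993, 0.001, 0.993, 0.118, 0.003, 0.003, 0.001, -1.0] F [ 0.1 -1.   0.4] op 50.2
[-0.09  0.62 -0.4   2.14  0.51  0.47 -0.77]
```

View pics/m1.png

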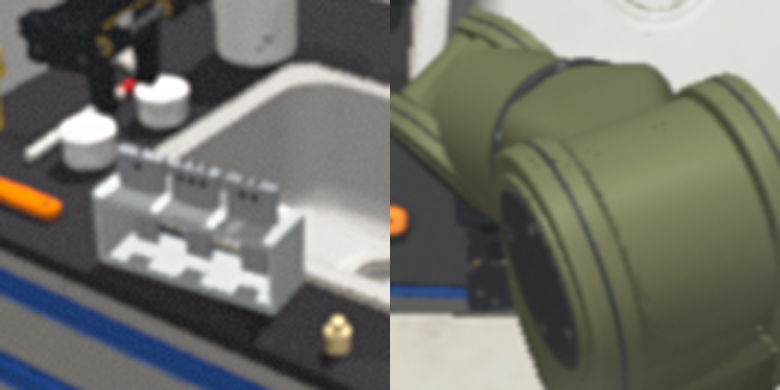

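Emit:
jog_arm(rows=[[[0,0,0],0],[[0,0,0],0]])

```text
clock: 3.23
tool_pos: [0.4381, 0.1053, 0.1898]
eef_rot: [0.668, 0.744, -0.001, 0.0]
contact_force: [-0.1, -0.3, 0.5]
opening: 0.567
```

Run:
```python
from h import *
s,R=st()
plan([(438.5,106.5,150,.11),(438.5,106.5,101,.11)],R,s['tool_pos'])
```

```text
t 3.23 tcp [438.1 105.3 189.8] R [-0.108, 0.994, -0.0, 0.994, 0.108, -0.002, -0.002, -0.0, -1.0] F [-0.1 -0.3  0.5] op 49.9
row [0.0016, 0.0007, 0.0531] -0.001
row [0.0017, 0.0007, 0.1184] -0.001
```

Emit:
jog_arm(rows=[[[0,0,0.05],0],[[0,0,0.1],0],[[0,0,0.1187],0],[[0,0,0.1187],0],[[0,0,0.1187],0]])

```text
clock: 3.65
tool_pos: [0.4381, 0.1048, 0.1003]
eef_rot: [0.668, 0.744, -0.001, 0.0]
contact_force: [-1.0, -1.4, 0.0]
opening: 0.568
```

Emit:
jog_arm(rows=[[[0,0,0],0],[[0,0,0],0],[[0,0,0],0],[[0,0,0],0],[[0,0,0],0],[[0,0,0],0],[[0,0,0],0]], gripper=0, newtons=30)

```text
clock: 4.23
tool_pos: [0.4391, 0.1071, 0.101]
eef_rot: [0.667, 0.745, 0.001, 0.0]
contact_force: [1.9, 0.0, 2.7]
opening: 0.131
```

```bash
cat >> h.py <<'E'
def cmdR(a): # tool y at world angle a, z down
    y=np.array([np.cos(a),np.sin(a),0]);z=np.array([0,0,-1.]);return np.c_[np.cross(y,z),y,z]
def planc(cmd,pts):
    plan(pts,cmdR(cmd[3]),np.array(cmd[:3])/1000)
E
python3 - <<'E'
from h import *
st()
planc((438.5,106.5,101,.11),[(438.5,106.5,206,.11),(550,-270,195,-.128)])
E
```

```text
t 4.23 tcp [439.1 107.1 101. ] R [-0.11, 0.994, 0.002, 0.994, 0.11, 0.001, 0.001, 0.002, -1.0] F [1.9 0.  2.7] op 11.5
row [0.0, 0.0, -0.14] -0.0
row [-0.5153, 0.0927, -0.1253] 0.119
```

Emit:
jog_arm(rows=[[[0,0,-0.03],0],[[0,0,-0.08],0],[[0,0,-0.13],0],[[0,0,-0.14],0],[[-0.5153,0.0927,-0.1253],0.119],[[-0.5153,0.0927,-0.1253],0.119],[[-0.5153,0.0927,-0.1253],0.119],[[-0.5153,0.0927,-0.1253],0.119],[[-0.5153,0.0927,-0.1253],0.119],[[-0.5153,0.0927,-0.1253],0.119],[[-0.5153,0.0927,-0.1253],0.119],[[-0.5153,0.0927,-0.1253],0.119],[[-0.5153,0.0927,-0.1253],0.119],[[-0.5153,0.0927,-0.1253],0.119],[[-0.5153,0.0927,-0.1253],0.119],[[-0.5153,0.0927,-0.1253],0.119]])

```text
clock: 5.57
tool_pos: [0.5486, -0.2704, 0.1932]
eef_rot: [0.752, 0.66, -0.001, -0.001]
contact_force: [-0.1, 1.1, -1.4]
opening: 0.132
```

```bash
cat > look.py <<'E'
import sys
from h import *
k=sys.argv[1];o=[]
for n,roi in(("scene",(320,150,420,290)),("top",(340,170,440,310))):
    a=snapshot(n)[:,:,::-1];cv2.imwrite(f"pics/{n}{k}.png",a)
    c0,r0,c1,r1=roi;o.append(cv2.resize(a[r0:r1,c0:c1],None,fx=4,fy=4,interpolation=cv2.INTER_CUBIC))
cv2.imwrite(f"pics/m{k}.png",np.hstack(o));st()
E
python3 look.py 2
```

```text
t 5.67 tcp [ 549.1 -267.5  194.1] R [0.125, 0.992, -0.002, 0.992, -0.125, 0.002, 0.002, -0.002, -1.0] F [-1.1  0.6 -1.2] op 11.6
```

View pics/m2.png

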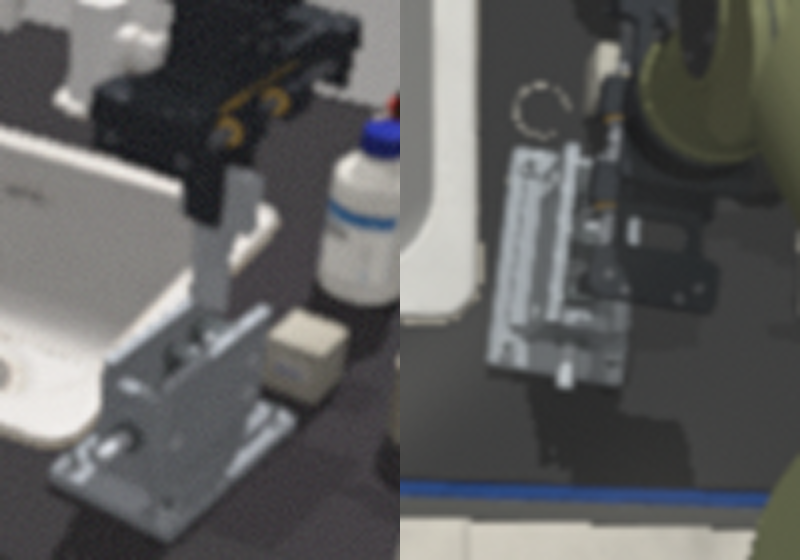

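```bash
cat > ov3.py <<'E'
from fit import *
a=cv2.imread("pics/scene2.png")
pl=[.550,-.270,-.128]
z0=.169
leaf=boxedges(-.006,.006,-.025,.025,z0,z0+.038)+boxedges(-.006,.006,-.012,.012,z0-.015,z0)+boxedges(-.003,.003,-.012,.012,z0-.058,z0-.015)
pc=[.5335,-.2678,-.128]
jaw=[((.02,-.004,.052),(.02,.004,.052)),((.0237,-.004,.078),(.0237,.004,.078)),((.02,-.004,.052),(.0237,-.004,.078)),((.02,.004,.052),(.0237,.004,.078)),((.02,-.02,.095),(.02,.02,.095))]
o=draw("scene",a,[(pl,leaf,(0,255,255)),(pc,CR,(0,255,0)),(pc,cheek(-.05,.05),(255,0,255)),(pc,jaw,(0,0,255))],(325,165,415,290),6)
p=cv2.resize(a[165:290,325:415],None,fx=3,fy=3,interpolation=cv2.INTER_CUBIC)
o=o[:600];q=np.zeros((o.shape[0],p.shape[1],3),np.uint8);q[:p.shape[0]]=p
cv2.imwrite("pics/ov3.png",np.hstack([o[:, :530],q]))
E
python3 ov3.py
```

```text
(no output)
```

View pics/ov3.png

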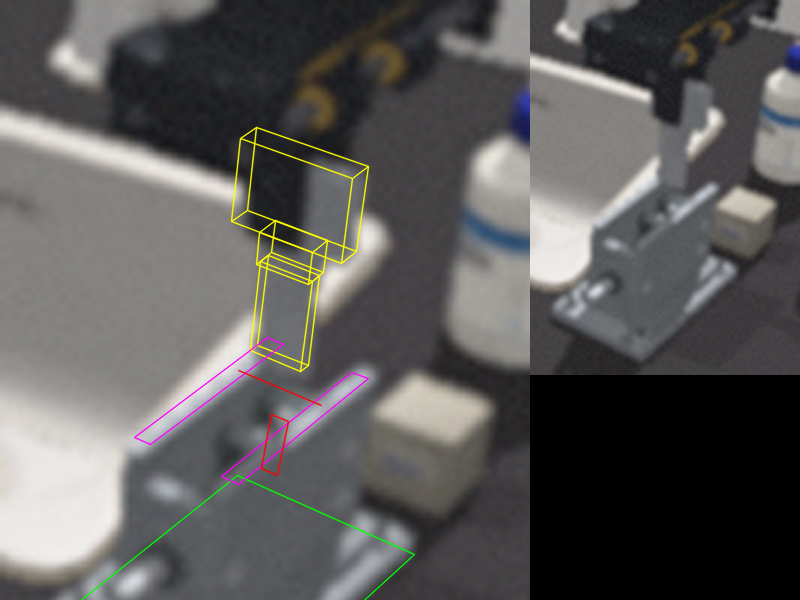

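Run:
```python
import cv2,numpy as np
a=cv2.imread("pics/scene2.png")[195:265,335:405]
b=cv2.imread("pics/scene0.png")[195:265,335:405]
f=lambda x:cv2.convertScaleAbs(cv2.resize(x,None,fx=5.7,fy=5.7,interpolation=cv2.INTER_LANCZOS4),alpha=1.5)
cv2.imwrite("pics/c2.png",np.hstack([f(b),f(a)]))
```

```text
(no output)
```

View pics/c2.png

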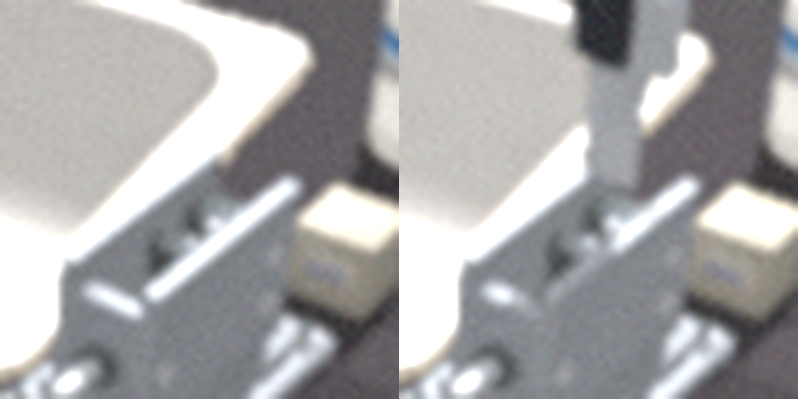

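Emit:
jog_arm(rows=[[[0,0,0.025],0],[[0,0,0.04],0],[[0,0,0.0467],0],[[0,0,0.0467],0],[[0,0,0.0467],0]])

```text
clock: 6.08
tool_pos: [0.5496, -0.2688, 0.1596]
eef_rot: [0.75, 0.661, -0.0, -0.0]
contact_force: [-0.3, -0.2, -1.5]
opening: 0.13
```

```bash
cat ov3.py | sed 's/scene2/scene3/;s/z0=.169/z0=.134/;s/ov3.png/ov4.png/' > ov4.py; python3 look.py 3; python3 ov4.py
```

```text
t 6.18 tcp [ 550.1 -269.4  160.3] R [0.127, 0.992, 0.001, 0.992, -0.127, -0.0, -0.0, 0.001, -1.0] F [-0.3  0.5 -1.8] op 11.6
```

View pics/ov4.png

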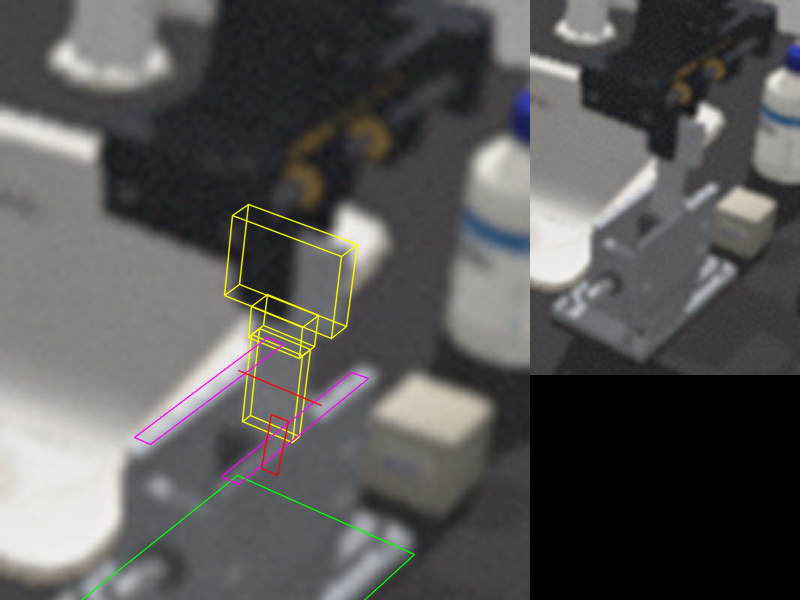

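View pics/m3.png

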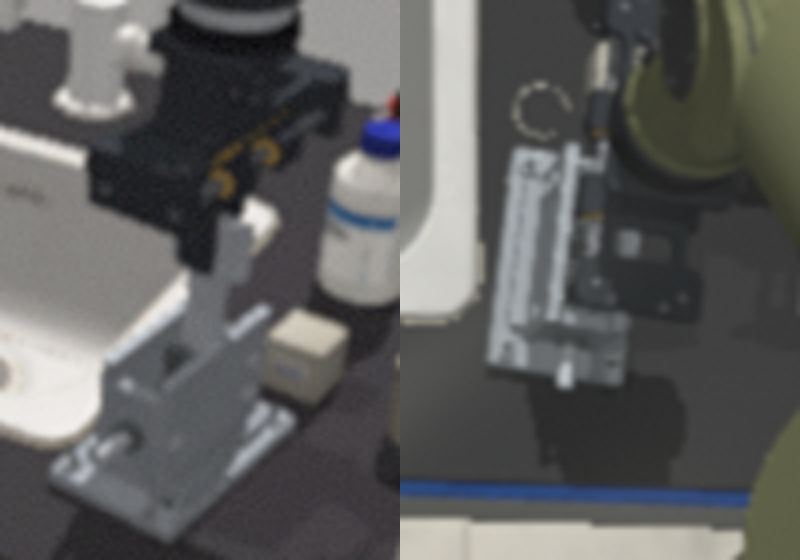

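Emit:
jog_arm(rows=[[[0,0.0027,0.006],0],[[0,0.0027,0.006],0],[[0,0.0027,0.006],0]])

```text
clock: 6.43
tool_pos: [0.5518, -0.27, 0.1552]
eef_rot: [0.751, 0.66, -0.0, 0.0]
contact_force: [0.2, -0.3, -0.1]
opening: 0.136
```

Emit:
jog_arm(rows=[[[0,0.0013,0],0],[[0,0.0013,0],0],[[0,0.0013,0],0]])

```text
clock: 6.68
tool_pos: [0.5527, -0.27, 0.1553]
eef_rot: [0.751, 0.66, 0.0, 0.0]
contact_force: [-0.3, -0.9, -0.8]
opening: 0.133
```

Emit:
jog_arm(rows=[[[0,0.0013,0],0],[[0,0.0013,0],0],[[0,0.0013,0],0]])

```text
clock: 6.93
tool_pos: [0.5537, -0.2702, 0.1553]
eef_rot: [0.751, 0.66, 0.0, 0.0]
contact_force: [-0.1, 0.3, -1.6]
opening: 0.136
```

Emit:
jog_arm(rows=[[[0,0.0013,0],0],[[0,0.0013,0],0],[[0,0.0013,0],0]])

```text
clock: 7.18
tool_pos: [0.5546, -0.2702, 0.1552]
eef_rot: [0.751, 0.66, 0.0, 0.0]
contact_force: [0.1, -0.7, -1.4]
opening: 0.132
```

Emit:
jog_arm(rows=[[[0,0.0013,0],0],[[0,0.0013,0],0],[[0,0.0013,0],0]])

```text
clock: 7.43
tool_pos: [0.5555, -0.2704, 0.1552]
eef_rot: [0.751, 0.66, -0.0, 0.0]
contact_force: [0.0, -0.3, -1.1]
opening: 0.134
```

Emit:
jog_arm(rows=[[[0,0.0013,0],0],[[0,0.0013,0],0],[[0,0.0013,0],0]])

```text
clock: 7.68
tool_pos: [0.5559, -0.2705, 0.1551]
eef_rot: [0.751, 0.66, -0.0, -0.0]
contact_force: [-1.4, 0.4, -0.2]
opening: 0.132
```

Emit:
jog_arm(rows=[[[0,0.0013,0],0],[[0,0.0013,0],0],[[0,0.0013,0],0]])

```text
clock: 7.93
tool_pos: [0.5564, -0.2706, 0.1551]
eef_rot: [0.751, 0.66, -0.001, -0.001]
contact_force: [-4.1, 0.8, 2.2]
opening: 0.136
```

Emit:
jog_arm(rows=[[[0,0.0013,0],0],[[0,0.0013,0],0],[[0,0.0013,0],0]])

```text
clock: 8.18
tool_pos: [0.5568, -0.2706, 0.1549]
eef_rot: [0.751, 0.66, -0.001, -0.001]
contact_force: [-4.9, 0.9, 2.3]
opening: 0.134
```

Emit:
jog_arm(rows=[[[0,-0.0078,0],0],[[0,-0.0078,0],0],[[0,-0.0078,0.007],0],[[0,-0.0078,0.013],0],[[0,-0.0078,0.0187],0],[[0,-0.0078,0.0187],0]])

```text
clock: 8.68
tool_pos: [0.5525, -0.2698, 0.14]
eef_rot: [0.751, 0.661, -0.0, -0.001]
contact_force: [-0.4, 0.1, -0.7]
opening: 0.135
```

```bash
python3 -c "
from h import *
st()"
```

```text
t 8.68 tcp [ 552.5 -269.8  140. ] R [0.127, 0.992, -0.001, 0.992, -0.127, 0.001, 0.0, -0.001, -1.0] F [-0.4  0.1 -0.7] op 11.9
```

Emit:
jog_arm(rows=[[[0,0.001,0],0],[[0,0.001,0],0],[[0,0.001,0],0]])

```text
clock: 8.93
tool_pos: [0.5536, -0.2701, 0.1413]
eef_rot: [0.751, 0.66, 0.0, 0.0]
contact_force: [0.2, 0.3, -1.1]
opening: 0.131
```

Emit:
jog_arm(rows=[[[0,0.001,0],0],[[0,0.001,0],0],[[0,0.001,0],0]])

```text
clock: 9.18
tool_pos: [0.5539, -0.2702, 0.1412]
eef_rot: [0.751, 0.66, -0.0, -0.0]
contact_force: [-0.7, -0.1, -1.3]
opening: 0.135
```

Emit:
jog_arm(rows=[[[0,0.001,0],0],[[0,0.001,0],0],[[0,0.001,0],0]])

```text
clock: 9.43
tool_pos: [0.5542, -0.2702, 0.1411]
eef_rot: [0.751, 0.66, -0.001, -0.0]
contact_force: [-3.1, 0.8, 0.8]
opening: 0.135
```

Emit:
jog_arm(rows=[[[0,-0.0029,0],0],[[0,-0.0029,0],0],[[0,-0.0029,0.004],0],[[0,-0.0029,0.008],0],[[0,-0.0029,0.0107],0],[[0,-0.0029,0.0107],0]])

```text
clock: 9.93
tool_pos: [0.5528, -0.2699, 0.1325]
eef_rot: [0.751, 0.66, 0.0, -0.0]
contact_force: [0.1, -0.3, -2.0]
opening: 0.133
```

Emit:
jog_arm(rows=[[[0,0,0.004],0],[[0,0,0.0067],0],[[0,0,0.0067],0]])

```text
clock: 10.18
tool_pos: [0.5527, -0.2699, 0.1277]
eef_rot: [0.751, 0.66, 0.0, -0.0]
contact_force: [0.3, -0.3, -1.8]
opening: 0.131
```

Emit:
jog_arm(rows=[[[0,0,0.004],0],[[0,0,0.008],0],[[0,0,0.0093],0],[[0,0,0.0093],0]])

```text
clock: 10.52
tool_pos: [0.5529, -0.27, 0.1212]
eef_rot: [0.751, 0.66, 0.0, 0.0]
contact_force: [0.1, 0.5, -0.4]
opening: 0.134
```

Emit:
jog_arm(rows=[[[0,0,0.001],0],[[0,0,0.001],0],[[0,0,0.001],0]])

```text
clock: 10.77
tool_pos: [0.5528, -0.27, 0.1211]
eef_rot: [0.751, 0.66, 0.0, 0.0]
contact_force: [-1.9, 0.4, 4.8]
opening: 0.134
```

Run:
```python
from h import *
planc((553.05,-270.4,120.7,-.128),[(553.05,-270.4,210,-.128),(439.1,106.5,210,.11),(439.1,106.5,140,.11),(439.1,106.5,120,.11),(439.1,106.5,103,.11)])
```

```text
row [0.0, 0.0, -0.1191] -0.0
row [0.479, -0.2148, -0.1191] -0.119
row [0.479, -0.2148, -0.0257] -0.119
row [0.479, -0.2148, 0.0009] -0.119
row [0.479, -0.2148, 0.0236] -0.119
```

Emit:
jog_arm(rows=[[[0,0,-0.03],0],[[0,0,-0.08],0],[[0,0,-0.1191],0],[[0,0,-0.1191],0],[[0.479,-0.2148,-0.1191],-0.119],[[0.479,-0.2148,-0.1191],-0.119],[[0.479,-0.2148,-0.1191],-0.119],[[0.479,-0.2148,-0.1191],-0.119],[[0.479,-0.2148,-0.1191],-0.119],[[0.479,-0.2148,-0.1191],-0.119],[[0.479,-0.2148,-0.1191],-0.119],[[0.479,-0.2148,-0.1191],-0.119],[[0.479,-0.2148,-0.1191],-0.119],[[0.479,-0.2148,-0.1191],-0.119],[[0.479,-0.2148,-0.1191],-0.119],[[0.479,-0.2148,-0.1191],-0.119],[[0.479,-0.2148,-0.1191],-0.119],[[0.479,-0.2148,-0.0257],-0.119],[[0.479,-0.2148,-0.0257],-0.119],[[0.479,-0.2148,-0.0257],-0.119]])

```text
clock: 12.43
tool_pos: [0.4373, 0.1047, 0.136]
eef_rot: [0.668, 0.744, -0.003, -0.001]
contact_force: [-0.9, 1.1, -1.7]
opening: 0.131
```

```bash
python3 -c "
from h import *
st()"
```

```text
t 12.43 tcp [437.3 104.7 136. ] R [-0.108, 0.994, -0.006, 0.994, 0.107, -0.003, -0.002, -0.007, -1.0] F [-0.9  1.1 -1.7] op 11.5
```

Emit:
jog_arm(rows=[[[0,0,0.02],0],[[0,0,0.0267],0],[[0,0,0.0267],0]])

```text
clock: 12.68
tool_pos: [0.4389, 0.1057, 0.1196]
eef_rot: [0.668, 0.744, -0.001, 0.0]
contact_force: [-0.7, -0.2, -0.3]
opening: 0.134
```

Emit:
jog_arm(rows=[[[0,0,0.01],0],[[0,0,0.015],0],[[0,0,0.015],0]])

```text
clock: 12.93
tool_pos: [0.4392, 0.1067, 0.1084]
eef_rot: [0.667, 0.745, 0.0, 0.0]
contact_force: [0.4, -0.4, -1.7]
opening: 0.132
```

Emit:
jog_arm(rows=[[[0,0,0.006],0],[[0,0,0.0095],0],[[0,0,0.0095],0]])

```text
clock: 13.18
tool_pos: [0.4391, 0.107, 0.1012]
eef_rot: [0.667, 0.745, 0.0, 0.0]
contact_force: [1.2, -0.2, -1.8]
opening: 0.135
```

Run:
```python
from h import *
planc((439.1,106.5,101.6,.11),[(439.1,106.5,155,.11),(451.8,-8.8,155,.11),(451.8,-8.8,101,.11)])
```

```text
row [0.0, 0.0, -0.0712] -0.0
row [-0.1547, -0.0, -0.0712] -0.0
row [-0.1547, -0.0, 0.0008] -0.0
```

Emit:
jog_arm(rows=[[[0,0,0],0],[[0,0,0],0],[[0,0,0],0],[[0,0,0],0]], gripper=45)

```text
clock: 13.52
tool_pos: [0.4387, 0.1069, 0.1013]
eef_rot: [0.667, 0.745, -0.0, -0.0]
contact_force: [-0.0, -0.5, 0.3]
opening: 0.413
```

Emit:
jog_arm(rows=[[[0,0,-0.03],0],[[0,0,-0.0712],0],[[0,0,-0.0712],0],[[-0.1547,0,-0.0712],0],[[-0.1547,0,-0.0712],0],[[-0.1547,0,-0.0712],0],[[-0.1547,0,-0.0712],0],[[-0.1547,0,-0.0712],0]])

```text
clock: 14.18
tool_pos: [0.4513, -0.011, 0.1543]
eef_rot: [0.669, 0.743, -0.001, 0.0]
contact_force: [0.2, 0.3, 0.1]
opening: 0.508
```

Run:
```python
from h import *
a=snapshot("scene")[:,:,::-1];cv2.imwrite("pics/scene5.png",a);st()
cv2.imwrite("pics/c5.png",cv2.resize(a[150:270,190:320],None,fx=5,fy=5,interpolation=cv2.INTER_CUBIC))
```

```text
t 14.23 tcp [451.5  -8.8 154.5] R [-0.108, 0.994, 0.0, 0.994, 0.108, 0.0, 0.0, 0.0, -1.0] F [-0.1  1.1 -0.4] op 44.9
```

View pics/c5.png

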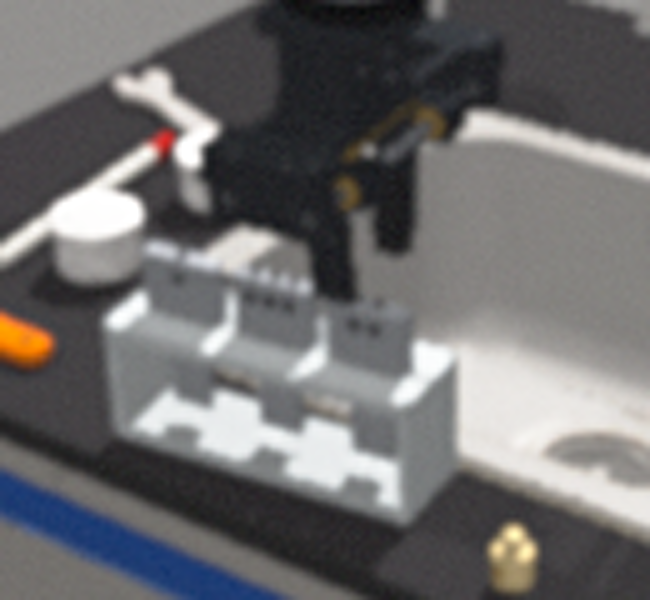

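Emit:
jog_arm(rows=[[[0,0,0.04],0],[[0,0,0.072],0],[[0,0,0.072],0],[[0,0,0.072],0]])

```text
clock: 14.57
tool_pos: [0.4511, -0.0063, 0.0999]
eef_rot: [0.666, 0.746, -0.0, -0.001]
contact_force: [-0.3, 1.1, 0.8]
opening: 0.515
```

Emit:
jog_arm(rows=[[[0,0,0],0],[[0,0,0],0],[[0,0,0],0],[[0,0,0],0],[[0,0,0],0],[[0,0,0],0]], gripper=0, newtons=30)

```text
clock: 15.07
tool_pos: [0.453, -0.0081, 0.1011]
eef_rot: [0.667, 0.745, 0.001, 0.001]
contact_force: [3.6, 0.6, 2.4]
opening: 0.128
```

Run:
```python
from h import *
st()
# home centre for leaf1 commanded (553.05,-270.4) -> face contact 0.5 beyond; leaf2 half thickness 4.25 vs 3
import numpy as np
x,y=553.05-1.25*.992,-270.4+1.25*.1277
print(x,y)
planc((451.8,-8.8,101,.11),[(451.8,-8.8,206,.11),(x,y,200,-.128),(x,y,160,-.128),(x,y,142,-.128)])
```

```text
t 15.07 tcp [453.   -8.1 101.1] R [-0.11, 0.994, 0.003, 0.994, 0.11, 0.001, 0.001, 0.003, -1.0] F [3.6 0.6 2.4] op 11.3
551.81 -270.240375
row [0.0, 0.0, -0.14] -0.0
row [-0.3611, 0.0943, -0.132] 0.119
row [-0.3611, 0.0943, -0.0787] 0.119
row [-0.3611, 0.0943, -0.0547] 0.119
```

Emit:
jog_arm(rows=[[[0,0,-0.03],0],[[0,0,-0.08],0],[[0,0,-0.13],0],[[0,0,-0.14],0],[[-0.3611,0.0943,-0.132],0.119],[[-0.3611,0.0943,-0.132],0.119],[[-0.3611,0.0943,-0.132],0.119],[[-0.3611,0.0943,-0.132],0.119],[[-0.3611,0.0943,-0.132],0.119],[[-0.3611,0.0943,-0.132],0.119],[[-0.3611,0.0943,-0.132],0.119],[[-0.3611,0.0943,-0.132],0.119],[[-0.3611,0.0943,-0.132],0.119],[[-0.3611,0.0943,-0.132],0.119],[[-0.3611,0.0943,-0.11],0.119],[[-0.3611,0.0943,-0.0787],0.119],[[-0.3611,0.0943,-0.0787],0.119],[[-0.3611,0.0943,-0.0787],0.119]])

```text
clock: 16.57
tool_pos: [0.5508, -0.2679, 0.1591]
eef_rot: [0.75, 0.661, -0.001, -0.001]
contact_force: [0.8, -0.9, -1.5]
opening: 0.134
```

```bash
python3 look.py 6
```

```text
t 16.67 tcp [ 551.9 -268.8  160.7] R [0.126, 0.992, 0.001, 0.992, -0.126, 0.0, 0.0, 0.001, -1.0] F [-0.   0.2 -1.2] op 11.5
```

View pics/m6.png

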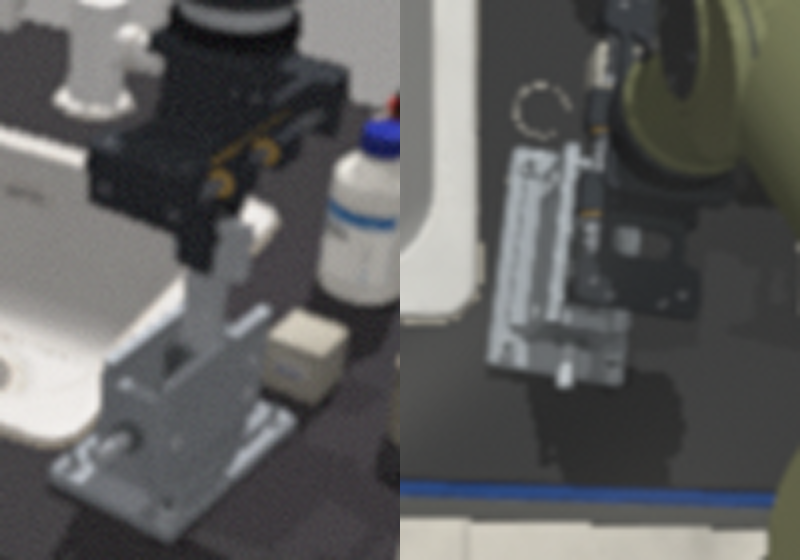

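Emit:
jog_arm(rows=[[[0,0,0.01],0],[[0,0,0.02],0],[[0,0,0.02],0]])

```text
clock: 16.92
tool_pos: [0.5513, -0.2698, 0.1438]
eef_rot: [0.751, 0.66, -0.0, -0.0]
contact_force: [0.9, -0.3, -2.0]
opening: 0.133
```

Emit:
jog_arm(rows=[[[0,0,0.0027],0],[[0,0,0.0053],0],[[0,0,0.0053],0]])

```text
clock: 17.17
tool_pos: [0.5519, -0.27, 0.1406]
eef_rot: [0.751, 0.66, 0.0, 0.0]
contact_force: [-0.2, -0.7, -0.9]
opening: 0.135
```

Emit:
jog_arm(rows=[[[0,0,0.0027],0],[[0,0,0.004],0],[[0,0,0.004],0]])

```text
clock: 17.42
tool_pos: [0.552, -0.27, 0.1384]
eef_rot: [0.751, 0.66, 0.0, 0.001]
contact_force: [-0.1, -0.4, 3.2]
opening: 0.134
```

Emit:
jog_arm(rows=[[[0,0,0.0013],0],[[0,0,0.0027],0],[[0,0,0.0027],0]])

```text
clock: 17.67
tool_pos: [0.5519, -0.27, 0.1368]
eef_rot: [0.751, 0.66, 0.0, 0.001]
contact_force: [-1.1, 0.1, 7.1]
opening: 0.127
```

Emit:
jog_arm(rows=[[[0,0,0.0013],0],[[0,0,0.0027],0],[[0,0,0.0027],0]])

```text
clock: 17.92
tool_pos: [0.5518, -0.2701, 0.1351]
eef_rot: [0.751, 0.66, -0.0, 0.001]
contact_force: [-1.5, 0.6, 8.5]
opening: 0.132
```

Emit:
jog_arm(rows=[[[0,0,0.0027],0],[[0,0,0.0053],0],[[0,0,0.0053],0]])

```text
clock: 18.17
tool_pos: [0.5517, -0.2702, 0.1309]
eef_rot: [0.751, 0.66, -0.0, 0.001]
contact_force: [-1.5, 0.3, 8.7]
opening: 0.138
```

Emit:
jog_arm(rows=[[[0,0,0.0027],0],[[0,0,0.0053],0],[[0,0,0.0053],0]])

```text
clock: 18.42
tool_pos: [0.5517, -0.2702, 0.1269]
eef_rot: [0.751, 0.66, -0.0, 0.001]
contact_force: [-1.2, -1.0, 8.7]
opening: 0.133
```

Emit:
jog_arm(rows=[[[0,0,0.0027],0],[[0,0,0.0053],0],[[0,0,0.006],0],[[0,0,0.006],0]])

```text
clock: 18.75
tool_pos: [0.5517, -0.2702, 0.1226]
eef_rot: [0.751, 0.66, -0.0, 0.001]
contact_force: [-2.6, -0.7, 9.0]
opening: 0.13
```

Emit:
jog_arm(rows=[[[0,0,0.0007],0],[[0,0,0.0013],0],[[0,0,0.0013],0]])

```text
clock: 19.0
tool_pos: [0.5517, -0.2703, 0.1218]
eef_rot: [0.751, 0.66, -0.0, 0.001]
contact_force: [-2.7, 0.4, 11.7]
opening: 0.132
```

Emit:
jog_arm(rows=[[[0,0,0.0007],0],[[0,0,0.0013],0],[[0,0,0.0013],0]])

```text
clock: 19.25
tool_pos: [0.5517, -0.2703, 0.1211]
eef_rot: [0.751, 0.66, -0.0, 0.001]
contact_force: [-2.7, 0.4, 12.8]
opening: 0.131
```

Emit:
jog_arm(rows=[[[0,0,0.0007],0],[[0,0,0.0013],0],[[0,0,0.0013],0]])

```text
clock: 19.5
tool_pos: [0.5517, -0.2703, 0.121]
eef_rot: [0.751, 0.66, -0.0, 0.001]
contact_force: [-4.8, 1.8, 19.6]
opening: 0.138
```

Emit:
jog_arm(rows=[[[0,0,-0.0005],0],[[0,0,-0.001],0],[[0,0,-0.001],0],[[0,0,-0.001],0],[[0,0,-0.001],0]], gripper=45)

```text
clock: 19.92
tool_pos: [0.5513, -0.2698, 0.1186]
eef_rot: [0.751, 0.66, -0.0, -0.0]
contact_force: [0.9, -0.3, 0.7]
opening: 0.483
```

Emit:
jog_arm(rows=[[[0,0,-0.02],0],[[0,0,-0.06],0],[[0,0,-0.11],0],[[-0.1,-0.15,-0.16],0],[[-0.1,-0.15,-0.16],0],[[0.2,-0.15,-0.16],0],[[0.2,-0.15,-0.16],0],[[0.2,-0.15,-0.16],0],[[0.2,-0.15,-0.16],0],[[0.2,-0.15,-0.16],0],[[0.2,-0.15,-0.16],0]])

```text
clock: 20.83
tool_pos: [0.459, -0.0989, 0.2401]
eef_rot: [0.747, 0.665, 0.002, -0.001]
contact_force: [0.7, 0.8, -0.0]
opening: 0.51
```

```bash
python3 look.py 7
python3 - <<'E'
import cv2,numpy as np
from h import *
for n in("scene","top"):
    a=cv2.imread(f"pics/{n}7.png");c=a[195:265,335:405] if n=="scene" else a[195:265,350:420]
    cv2.imwrite(f"pics/z7{n}.png",cv2.convertScaleAbs(cv2.resize(c,None,fx=8,fy=8,interpolation=cv2.INTER_CUBIC),alpha=1.4))
E
```

```text
t 20.93 tcp [ 459.2 -105.6  239.2] R [0.124, 0.992, 0.0, 0.992, -0.124, -0.0, -0.0, 0.0, -1.0] F [-0.2 -0.6  1.2] op 44.9
```

View pics/z7scene.png

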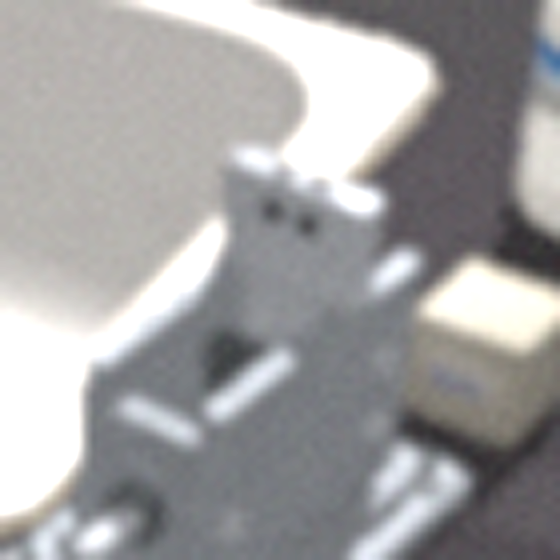

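View pics/z7top.png

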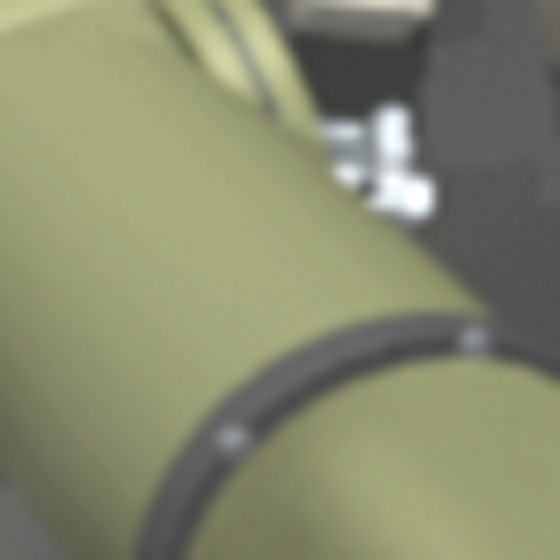

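View pics/scene7.png

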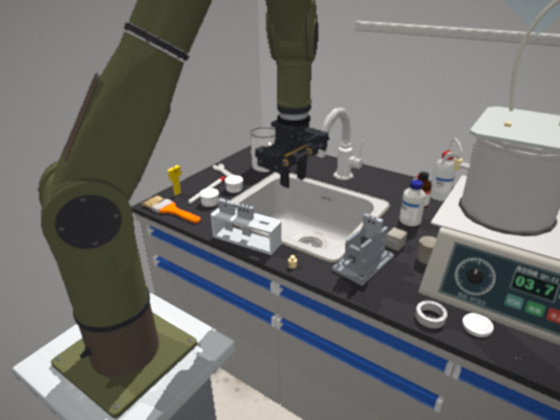

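Emit:
jog_arm(rows=[[[0.3,0,0],0],[[0.3,0,0],0],[[0.3,0,0],0],[[0.3,0,0],0],[[0.3,0,0],0],[[0.3,0,0],0],[[0.3,0,0],0],[[0.3,0,0],0]])

```text
clock: 21.6
tool_pos: [0.4884, 0.1153, 0.2385]
eef_rot: [0.751, 0.66, -0.001, 0.0]
contact_force: [-0.1, -1.2, 0.1]
opening: 0.51
```

```bash
python3 look.py 8
python3 - <<'E'
from fit import *
z=.095
leaf=boxedges(-.006,.006,-.025,.025,z,z+.038)
pl=[.5517,-.2703,-.128];pc=[.5365,-.2682,-.128]
o=[]
for n,roi in(("scene",(340,190,400,260)),("top",(350,180,410,250))):
    a=cv2.imread(f"pics/{n}8.png")
    o+=[draw(n,a,[],roi,6),draw(n,a,[(pl,leaf,(0,255,255)),(pc,cheek(-.05,.05),(255,0,255))],roi,6)]
p=np.vstack([np.hstack(o[:2]),np.hstack(o[2:])]);cv2.imwrite("pics/ov8.png",cv2.resize(p,None,fx=.7,fy=.7))
a=cv2.imread("pics/scene8.png");cv2.imwrite("pics/r8.png",cv2.resize(a[180:270,190:320],None,fx=5,fy=5,interpolation=cv2.INTER_CUBIC))
E
```

```text
t 21.7 tcp [488.  113.3 238.4] R [0.132, 0.991, -0.001, 0.991, -0.132, -0.003, -0.003, -0.001, -1.0] F [ 0.  -0.1  0.3] op 45.1
```

View pics/ov8.png

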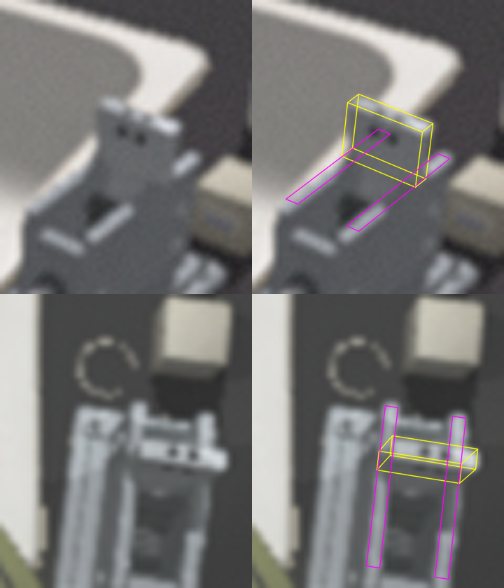

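View pics/r8.png

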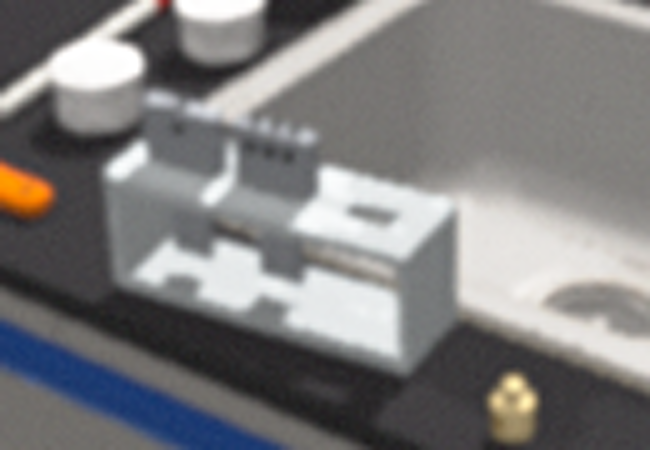

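```bash
python3 -c "
from h import *
st();print(workorder.finish_job())"
```

```text
t 21.7 tcp [488.  113.3 238.4] R [0.132, 0.991, -0.001, 0.991, -0.132, -0.003, -0.003, -0.001, -1.0] F [ 0.  -0.1  0.3] op 45.1
the job is handed in; nothing more can be done
None
```

The thinnest leaf that binds is leaf_2 (8.5 mm). It is left fully home in the jaw gap, released. I handed the job in at 21.7 s with the gripper well clear.

- **leaf_1 (6 mm):** it slid freely down to its shoulders, with no upward drag force until the shoulders touched. I hung it back in its own slot.
- **leaf_2 (8.5 mm):** it met a steady drag of about 9 N from the nip down. It then hit a hard stop (about 20 N) at the same height where leaf_1's shoulders had landed, so I let go there.
- **leaf_3 (11 mm):** I never touched it, because leaf_2 had already bound.

**Last checks:** both cameras show leaf_2 with its shoulders on the cheek tops, within about 1 pixel of the expected seated pose. The scene camera shows leaf_1 and leaf_3 hanging in the rack.

**What disagreed:** my first outline fit put the crusher about 3 mm too near in x. I corrected that by touching the fixed jaw lightly with leaf_1 (3–5 N). In the top picture leaf_2 also looks up to about 3 mm off-centre along the jaws' width, which is within the ±4.5 mm clearance between the cheeks; I left it there.

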